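Square the amber grinding disc to its alignment bar

TASK

On the wooden fixture, turn the flat-edged disc on its pivot until its flat lies against the sprung alignment bar, then let go of it; its upright stud is there to turn it by. Leave the fully round spare disc on the bench where it is.

Things in the scene. Friction and masses are not known exactly. Their poses are not given: they have to be found in the camera images.
- fixture: Wooden board 156 x 126 x 18 mm, fixed to the bench. Origin on the pivot axis at bench height, 20 mm behind the board's middle; x points from the pivot to the alignment bar, z up. A dark steel back block, 86 mm wide, top 34 mm above the bench, stands at its +x end behind the bar.
- pivot (a point): The pivot point: centre of the disc's seat, on the board's top, 18 mm above the bench. Does not turn with the disc; its axes are those of the fixture.
- flat_disc (a joint): Aluminium disc, radius 48 mm, 10 mm thick, top 28 mm above the bench, turning on a pivot in the board, with one flat edge (59 mm long, 38 mm from the centre) and an amber lump 24 x 33 mm, 7 mm high, cemented on top. Value in rad: 0 when the flat faces the bar squarely, growing counterclockwise seen from above; starts between 0.9 and 2.2; stops at -3.1 and 3.1.
- stud_top (a point): Centre of the top of the disc's finger stud: upright brass stud, 12 mm diameter, 30 mm tall on the disc (top 58 mm above the bench), 34 mm from the disc's centre on the side opposite to the flat. It turns with the disc, which takes some 1 to 4 N here to turn.
- align_bar (a joint): Steel bar 70 mm long, 12 mm wide, top 29.5 mm above the bench, across the fixture at the disc's +x side, pressed on the disc's edge by springs (about 3 N). Value in m, growing towards the pivot: about 0 while it rides on the round rim, about 0.010 when up against the flat. It follows by itself as the flat comes round.
- round_disc: Spare aluminium disc of the same size and with the same brass stud, but fully round (no flat), loose on the bench to the left of the fixture (+y). Origin at its centre on its underside. To be left alone.

How it is judged:
At the end, for the whole second after the job is handed in: The disc is at rest with its flat parallel to the alignment bar within 10 degrees, the bar has followed up against the flat by more than 5 mm, and the spare round disc is within 20 mm of where it was (value of joint flat_disc between -0.175 and 0.175 rad and value of joint align_bar above 0.005 m and velocity of joint flat_disc between -0.1 and 0.1 rad/s and distance of round_disc from where it was at the start of the episode below 0.02 m); the robot touches nothing.
It fails at once if the spare round disc is moved by more than 20 mm (distance of round_disc from where it was at the start of the episode above 0.02 m).
It also fails if it takes over 32 s, if anything falls off the work surface, if the arm or the gripper's body presses on something with over 40 N, if the wrist force passes 120 N, or if a joint passes its speed limit or range.

ROBOT

A 7-joint arm with a two-finger parallel gripper is mounted at the origin on a cart in front of the work surface, level with it; the furniture and walls round the work are solid. World frame = base frame: x ahead of the robot, y to its left, z up, the work surface at z = 0. Lengths are in m, angles in rad, forces in N, time in s.
With the tool pointing down it reaches from about 0.4 to 0.85 m from the base axis. Payload 10.4 kg.
Tool frame: the origin (TCP) lies at the very end of the fingers, on their centre line; the grasp point (between the pads) lies 19 mm behind it (manip.grip_depth is the distance from the TCP to the grasp point, in m); z points along the fingers, y is the direction in which the jaws open and shut (so a half turn about z gives the same grasp; the last joint's range is limited). The gripper opens to 85 mm and grips with 20 to 120 N. Pads are 22 mm wide; open, the fingers measure 114 mm over their backs; the gripper's body (76 mm by 85 mm) begins 54 mm behind the grasp point. The pads swing forward as they close: fully open they stand 13 mm farther back than shut.
Start: joints at [1.123, 0.332, -0.065, 1.46, 0.022, 1.35, -0.088], TCP at [0.258, -0.569, 0.231] pointing down, gripper open.
Joint ranges: [-2.6, 2.6], [-0.5, 2.12], [-1.47, 1.34], [0.16, 2.42], [-1.27, 4.41], [0.06, 2.06], [-2.6, 2.6]. Speed limits (rad/s): [2.22, 2.22, 2.79, 2.79, 3.14, 3.14, 3.14].

INTERFACE

Orientations are given as a unit quaternion [x, y, z, w].
In Python, from workcell import manip gives the robot as it stands.
- The arm moves only by the tool step_arm, never from a script. Its argument "motion" is a list of rows, each a list of 6 numbers: the shift along the tool's x, y, z in mm, then the turn, a rotation vector about the tool's x, y, z in degrees. A call has 1 to 20 rows; each row shifts and turns the pose as measured when the row begins, along the tool's axes as they then stand; what a row does not reach is not made up. A row lasts 1/8 s, in which the tool goes at most 62.5 mm and 10.7 degrees, less where a joint would pass 70% of its speed; a pose out of reach is approached as far as the arm can. A call with a gripper value outside its range is refused whole. "jaw" is the finger opening in mm, from 0 to 85.4, set as the call begins (left out, the last holds). The fingers move at their own pace and stop on an object; "force" is the grip in N (left out, the last holds). Time passes only in rows, so rows that do not move let the fingers close. It gives the time, the measured TCP pose, the force and the opening at its end, in the units of the state.
- manip.get_obs(): the state, without advancing time (a new reading comes with each control period).
- manip.camera(name): name is "side" or "top"; returns the picture (420x560x3 uint8, blue, green, red); there is no depth.
- manip.camera_info(name): a dict with "camera_matrix" (3x3 intrinsics, pixels), "R" (3x3) and "t" (3): a world point X has camera coordinates R X + t. Camera axes: x right, y down, z forward; pixel columns grow to the right and rows downward; lengths in m; the calibration is good to about 2 mm. A picture is of the moment at which its call begins. camera_info takes no time and is no camera call.
- manip.hand_in(): hands the job in, once; it reports no verdict.
The state is a dict: "clock": time; "joint_pos": joint angles; "joint_velocities": joint speeds; "tau": joint torques, N m; "position": TCP position; "ee_rot": TCP orientation; "ft_force": force on the tool from outside, world axes, zero at the start; "torque": the same for the moment, N m; "grip_width": opening from 0.0 (shut) to 1.0 (fully open).
Only numpy, scipy, OpenCV 4.12 (cv2) and the standard library are available. Lean on these libraries where they do the work, as an engineer would, in place of code of your own. Each camera call takes 0.05 s, during which the arm holds its last target.

## Working session

There is one attempt and no reset: what is moved stays moved. The work goes in short steps, Python scripts to look and compute and a tool call to move; the robot and the scene stay as the last step left them, time stands still between calls to the robot, and variables do not carry over. Pictures are saved under pics/ and viewed, and the job is handed in when it is done.

Besides the shell and the picture viewer there is one more tool, called after "Request:" by a JSON object that holds its "name" and its "arguments", one argument or row to a line. step_arm: Moves the arm, as the interface text tells. Its arguments: {"type":"object","properties":{"motion":{"type":"array"},"jaw":{"type":"number"},"force":{"type":"number"}},"required":["motion"]}

```bash
mkdir -p pics; python3 - <<'E'
from workcell import manip
import cv2,numpy as np
np.set_printoptions(precision=4,suppress=True)
for n in ("side","top"):
    cv2.imwrite(f"pics/{n}0.png",manip.camera(n)); i=manip.camera_info(n)
    print(n,i)
o=manip.get_obs();print(o["clock"],o["position"],o["ee_rot"],o["joint_pos"],o["grip_width"])
E
```

```text
side {'camera_matrix': array([[437.0618,   0.    , 283.0278],
       [  0.    , 437.0618, 210.2985],
       [  0.    ,   0.    ,   1.    ]]), 'R': array([[-0.8753, -0.4836, -0.0055],
       [-0.2396,  0.4436, -0.8636],
       [ 0.42  , -0.7546, -0.5041]]), 't': array([0.4391, 0.1652, 0.6861])}
top {'camera_matrix': array([[489.2793,   0.    , 269.7573],
       [  0.    , 489.2793, 201.9801],
       [  0.    ,   0.    ,   1.    ]]), 'R': array([[ 0.0167, -0.9994,  0.0299],
       [-0.9932, -0.02  , -0.1147],
       [ 0.1152, -0.0278, -0.993 ]]), 't': array([-0.0099,  0.5114,  0.8578])}
0.1 [ 0.2574 -0.5692  0.2306] [ 0.9775  0.2108 -0.0002 -0.0006] [ 1.1234  0.3328 -0.0647  1.4608  0.0216  1.3499 -0.0885] 1.0042474854142074
```

View pics/side0.png

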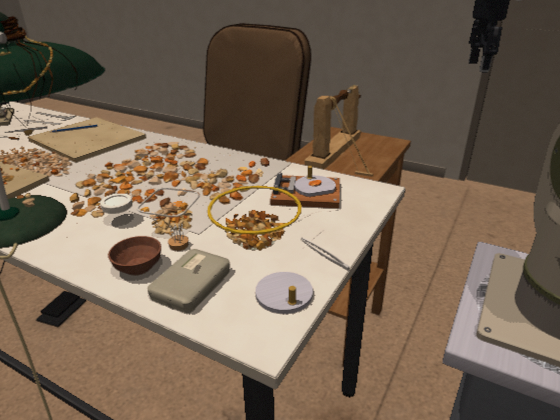

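View pics/top0.png

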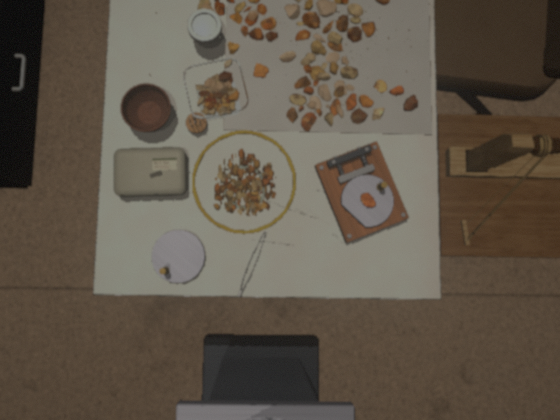

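The top view shows the fixture at about (362,195) with its disc at (368,201), and the spare disc at (178,256). In the side view the fixture is at (307,190) and the spare at (285,292). I'll zoom in on the fixture.

```bash
python3 - <<'E'
import cv2
t=cv2.imread("pics/top0.png")[135:250,305:420]; s=cv2.imread("pics/side0.png")[155:215,262:352]
t=cv2.convertScaleAbs(cv2.resize(t,None,fx=5,fy=5,interpolation=cv2.INTER_CUBIC),alpha=1.6)
cv2.imwrite("pics/topz.png",t); cv2.imwrite("pics/sidez.png",cv2.resize(s,None,fx=8,fy=8,interpolation=cv2.INTER_CUBIC))
E
```

```text
(no output)
```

View pics/topz.png

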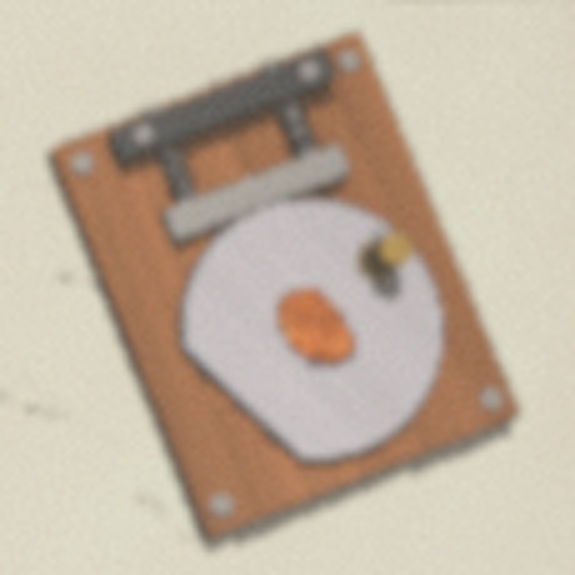

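View pics/sidez.png

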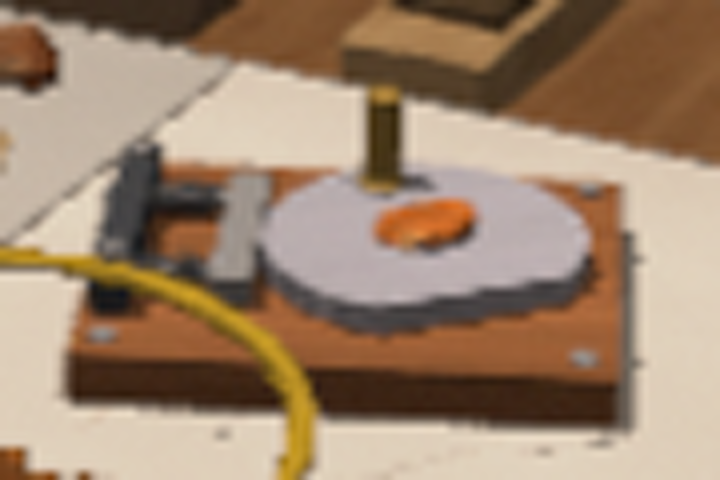

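Top zoom (÷5, plus (305,135)): stud top at (397,247), flat at lower left, bar at upper left, disc centre at about (312,330). Side zoom: stud top at (384,93). Next I'll measure by masks and rays.

```bash
cat > h.py <<'E'
import numpy as np,cv2
from workcell import manip
np.set_printoptions(precision=4,suppress=True)
def ray(n,uv):
    i=manip.camera_info(n);R,t=i["R"],i["t"]
    d=R.T@np.linalg.solve(i["camera_matrix"],[uv[0],uv[1],1.]);return -R.T@t,d/np.linalg.norm(d)
def plane(n,uv,z):
    c,d=ray(n,uv);return c+d*(z-c[2])/d[2]
def tri(a,b):
    (c1,d1),(c2,d2)=ray("top",a),ray("side",b)
    s=np.linalg.lstsq(np.stack([d1,-d2],1),c2-c1,rcond=None)[0]
    p,q=c1+s[0]*d1,c2+s[1]*d2;return (p+q)/2,np.linalg.norm(p-q)
def disc(img):
    m=np.zeros(img.shape[:2],np.uint8);hsv=cv2.cvtColor(img,cv2.COLOR_BGR2HSV)
    return hsv
E
python3 - <<'E'
from h import *
T=lambda u,v:((u+.5)/5-.5+305,(v+.5)/5-.5+135)
S=lambda u,v:((u+.5)/8-.5+262,(v+.5)/8-.5+155)
print("stud top",tri(T(397,247),S(384,93)))
print("stud base",tri(T(371,262),S(380,185)))
cs=[plane("top",T(*p),.018) for p in [(50,153),(358,33),(517,410),(210,545)]]
cs=np.array(cs);print(cs)
print("edges",[np.linalg.norm(cs[i]-cs[(i+1)%4]) for i in range(4)])
xd=(cs[0]+cs[1]-cs[2]-cs[3])/2;xd/=np.linalg.norm(xd);print("xdir",xd,np.degrees(np.arctan2(xd[1],xd[0])))
print("board mid",cs.mean(0),"pivot",cs.mean(0)-.02*xd)
print("board corner tri",tri(T(517,410),S(622,185)))
img=cv2.imread("pics/top0.png");hsv=cv2.cvtColor(img,cv2.COLOR_BGR2HSV).astype(int);h,s,v=cv2.split(hsv.astype(np.uint8))
b,g,r=[c.astype(int) for c in cv2.split(img)]
print("disc bgr",img[212,370],"paper",img[220,420],"bar",img[172,355])
m=((b>=r-4)&(v>85)).astype(np.uint8)
n,l,st,c=cv2.connectedComponentsWithStats(m)
k=l[212,370];print(st[k]);mm=(l==k).astype(np.uint8)
ct=max(cv2.findContours(mm,0,1)[0],key=cv2.contourArea)[:,0]
cv2.imwrite("pics/mask.png",cv2.resize(mm[135:250,305:420]*255,None,fx=4,fy=4))
P=np.array([plane("top",p,.028)[:2] for p in ct])
# circle fit robust
from scipy.optimize import least_squares
f=least_squares(lambda q:np.hypot(*(P-q[:2]).T)-q[2],[*P.mean(0),.048],loss="soft_l1",f_scale=.001)
print("circle",f.x); d=np.hypot(*(P-f.x[:2]).T); 
a=np.degrees(np.arctan2(*(P-f.x[:2]).T[::-1])); fl=P[d<f.x[2]-.003];print(len(fl),np.degrees(np.arctan2(*(fl.mean(0)-f.x[:2])[::-1])))
E
```

```text
stud top (array([ 0.543 , -0.2026,  0.058 ]), np.float64(0.003139151582190295))
stud base (array([ 0.5422, -0.2006,  0.0287]), np.float64(0.002485630233156897))
[[ 0.5834 -0.083   0.018 ]
 [ 0.6317 -0.1987  0.018 ]
 [ 0.4909 -0.2566  0.018 ]
 [ 0.4391 -0.1426  0.018 ]]
edges [np.float64(0.1253640465783393), np.float64(0.15230849854695722), np.float64(0.1252104536756407), np.float64(0.1560549911325561)]
xdir [0.9245 0.3811 0.    ] 22.399503605734335
board mid [ 0.5363 -0.1702  0.018 ] pivot [ 0.5178 -0.1778  0.018 ]
board corner tri (array([ 0.4886, -0.2581,  0.0163]), np.float64(0.005240303688590236))
disc bgr [119 118 121] paper [119 130 136] bar [ 99 104 108]
[ 342  175   51   52 1277]
circle [ 0.5182 -0.1775  0.0439]
49 -69.80316633109932
```

View pics/mask.png

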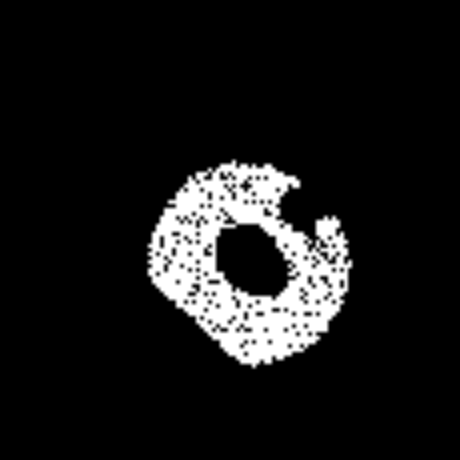

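Measured so far:
- **Pivot:** about (0.518, -0.1777). The board geometry and the circle fit agree.
- **Stud:** (0.543, -0.202), top at z 0.058, which matches the text.
- **Fixture x axis:** 22.4°.
- **Stud direction:** -44°, so the joint is at about 1.98 rad and needs about 113° clockwise.

I'll cage the stud between partly closed jaws, with jaw y tangential and tool x pointing inward. First I turn the tool to x = 136°.

Request:
{"name": "step_arm", "arguments": {
  "motion": [
    [0,0,0,0,0,-10.2],
    [0,0,0,0,0,-10.2],
    [0,0,0,0,0,-10.2],
    [0,0,0,0,0,-10.2],
    [0,0,0,0,0,-10.2],
    [0,0,0,0,0,-10.2],
    [0,0,0,0,0,-10.2],
    [0,0,0,0,0,-10.2],
    [0,0,0,0,0,-10.2],
    [0,0,0,0,0,-10.2],
    [0,0,0,0,0,-10.2],
    [0,0,0,0,0,0]
  ],
  "jaw": 24,
  "force": 20
}}

```text
clock: 1.6
position: [0.2559, -0.5666, 0.2245]
ee_rot: [0.341, 0.94, 0.004, -0.004]
ft_force: [-0.6, -0.0, -0.0]
grip_width: 0.281
```

```bash
cat >> h.py <<'E'
from scipy.spatial.transform import Rotation as Ro
def rel(tgt,ang=None):
    o=manip.get_obs();R=Ro.from_quat(o["ee_rot"]).as_matrix();p=np.array(o["position"])
    a=np.degrees(np.arctan2(R[1,0],R[0,0]))
    print("t",o["clock"],"pos",p,"xang",round(a,2),"zdown",R[:,2],"q",o["joint_pos"],"F",np.array(o["ft_force"]),"w",o["grip_width"])
    print("tool shift mm",R.T@(np.array(tgt)-p)*1000)
    if ang is not None: print("turn about tool z:",a-ang)
E
python3 -c "
from h import *
rel([.5427,-.202,.13],135.7)"
```

```text
t 1.6 pos [ 0.2559 -0.5666  0.2245] xang 140.14 zdown [-0.0055  0.0112 -0.9999] q [ 1.3363  0.3592 -0.3404  1.454   0.119   1.3613  1.8648] F [-0.6035 -0.0458 -0.0243] w 0.28118242519126746
tool shift mm [ 12.4579 463.1567  96.992 ]
turn about tool z: 4.439199637780973
```

Request:
{"name": "step_arm", "arguments": {
  "motion": [
    [1,46,2,0,0,0.4],
    [1,46,2,0,0,0.4],
    [1,46,2,0,0,0.4],
    [1,46,2,0,0,0.4],
    [1,46,2,0,0,0.4],
    [1,46,2,0,0,0.4],
    [1,46,2,0,0,0.4],
    [1,46,2,0,0,0.4],
    [1,46,2,0,0,0.4],
    [1,40,2,0,0,0.4],
    [0,0,0,0,0,0],
    [0,0,0,0,0,0]
  ]
}}

```text
clock: 3.1
position: [0.5651, -0.2178, 0.2032]
ee_rot: [0.403, 0.915, 0.004, -0.007]
ft_force: [-0.3, -0.7, 0.6]
grip_width: 0.281
```

```bash
python3 -c "
from h import *
rel([.5427,-.202,.10],135.7)"
```

```text
t 3.1 pos [ 0.5651 -0.2178  0.2032] xang 132.45 zdown [-0.0085  0.0133 -0.9999] q [ 0.745   0.3712 -0.5688  1.5179  0.1913  1.3225  0.8989] F [-0.2694 -0.6715  0.5625] w 0.28063291390072315
tool shift mm [ 25.179   -6.1827 103.5595]
turn about tool z: -3.251811594317047
```

Request:
{"name": "step_arm", "arguments": {
  "motion": [
    [10,-3,30,0,0,-1.5],
    [10,-3,30,0,0,-1.5],
    [5,0,25,0,0,0],
    [0,0,15,0,0,0],
    [0,0,0,0,0,0],
    [0,0,0,0,0,0]
  ]
}}

```text
clock: 3.85
position: [0.5397, -0.2097, 0.1026]
ee_rot: [0.387, 0.922, 0.003, -0.005]
ft_force: [-0.0, -0.0, -0.1]
grip_width: 0.279
```

```bash
python3 -c "
from h import *
rel([.5427,-.202,.036],135.7)
for n in ('top','side'):
    i=manip.camera(n); c=i[135:250,325:440] if n=='top' else i[115:215,252:372]
    cv2.imwrite(f'pics/{n}1.png',cv2.convertScaleAbs(cv2.resize(c,None,fx=5,fy=5,interpolation=2),alpha=1.4))"
```

```text
t 3.85 pos [ 0.5397 -0.2097  0.1026] xang 134.47 zdown [-0.007   0.0093 -0.9999] q [ 0.7575  0.4032 -0.5641  1.7024  0.2277  1.1128  0.9025] F [-0.017  -0.0352 -0.1333] w 0.2788598449843492
tool shift mm [ 2.6236  7.4356 66.6583]
turn about tool z: -1.2337379845526186
```

View pics/top1.png

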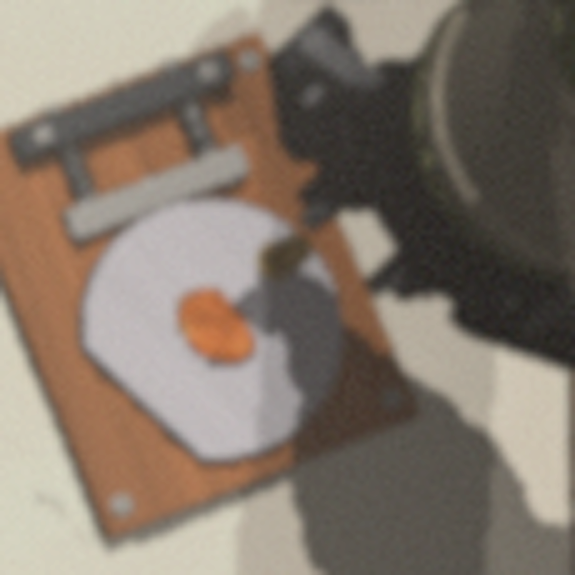

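View pics/side1.png

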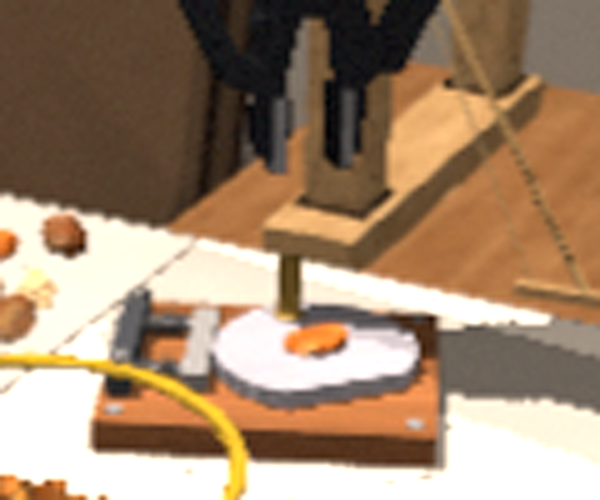

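The side crop shows the fingers at x≈280 and 345, above the stud at 289 and about 7 mm to one side. That agrees with the computed correction, so I'll correct and descend.

Request:
{"name": "step_arm", "arguments": {
  "motion": [
    [2.5,7.5,0,0,0,-1],
    [0,0,0,0,0,0],
    [0,0,14,0,0,0],
    [0,0,14,0,0,0],
    [0,0,0,0,0,0]
  ]
}}

```text
clock: 4.58
position: [0.5439, -0.2015, 0.0732]
ee_rot: [0.378, 0.926, 0.003, -0.004]
ft_force: [-0.6, -0.7, -0.3]
grip_width: 0.282
```

```bash
python3 -c "
from h import *
rel([.5427,-.202,.036],135.7)"
```

```text
t 4.575 pos [ 0.5439 -0.2015  0.0732] xang 135.59 zdown [-0.006   0.009  -0.9999] q [ 0.737   0.4399 -0.5605  1.7243  0.2539  1.06    0.8882] F [-0.5866 -0.6889 -0.3475] w 0.2824339156718386
tool shift mm [ 0.0746 -1.3063 37.1985]
turn about tool z: -0.10794623855144891
```

Request:
{"name": "step_arm", "arguments": {
  "motion": [
    [0,-1,10,0,0,0],
    [0,0,10,0,0,0],
    [0,0,9,0,0,0],
    [0,0,7,0,0,0],
    [0,0,0,0,0,0]
  ]
}}

```text
clock: 5.2
position: [0.5427, -0.2019, 0.0342]
ee_rot: [0.378, 0.926, 0.003, -0.005]
ft_force: [0.9, -0.2, 0.3]
grip_width: 0.28
```

```bash
python3 -c "
from h import *
rel([.5427,-.202,.036],135.7)
for n in ('side',):
    i=manip.camera(n); c=i[115:215,252:372]
    cv2.imwrite(f'pics/{n}2.png',cv2.convertScaleAbs(cv2.resize(c,None,fx=5,fy=5,interpolation=2),alpha=1.4))"
```

```text
t 5.2 pos [ 0.5427 -0.2019  0.0342] xang 135.57 zdown [-0.0066  0.0094 -0.9999] q [ 0.7242  0.4881 -0.5443  1.752   0.2853  0.9911  0.8673] F [ 0.9199 -0.2205  0.2631] w 0.28044925756945405
tool shift mm [-0.0517 -0.0164 -1.7904]
turn about tool z: -0.12698054120519942
```

View pics/side2.png

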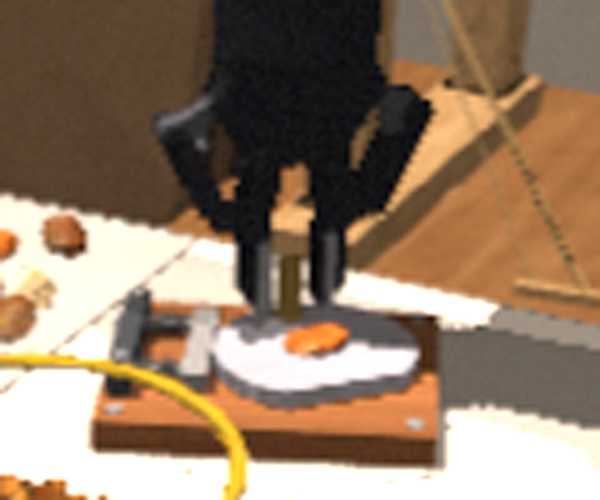

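The stud stands between the pads, at (288,285) in the crop. I'll narrow the cage and follow the arc clockwise.

Request:
{"name": "step_arm", "arguments": {
  "motion": [
    [0,0,0,0,0,0],
    [0,0,0,0,0,0],
    [0.2,-3.6,0,0,0,6],
    [0.2,-3.6,0,0,0,6],
    [0.2,-3.6,0,0,0,6],
    [0.2,-3.6,0,0,0,6],
    [0.2,-3.6,0,0,0,6],
    [0,0,0,0,0,0]
  ],
  "jaw": 16
}}

```text
clock: 6.25
position: [0.5324, -0.2082, 0.0371]
ee_rot: [0.61, 0.793, 0.006, -0.001]
ft_force: [0.3, -0.6, 0.8]
grip_width: 0.186
```

```bash
cat >> h.py <<'E'
PV=np.array([.518,-.1777])
def arc(stud_ang):
    t=np.radians(stud_ang); rel([*(PV+.0345*np.array([np.cos(t),np.sin(t)])),.035],stud_ang%360-180)
    p=np.array(manip.get_obs()["position"])[:2]-PV
    print("TCP polar",np.hypot(*p),np.degrees(np.arctan2(p[1],p[0])))
E
python3 -c "
from h import *
arc(-74)"
```

```text
t 6.25 pos [ 0.5324 -0.2082  0.0371] xang 104.88 zdown [ 0.0048  0.0108 -0.9999] q [ 0.671   0.4438 -0.4477  1.7835  0.2141  0.9623  0.3981] F [ 0.3436 -0.6087  0.7774] w 0.18590500010711042
tool shift mm [-1.3329 -5.4706  2.0214]
turn about tool z: -1.11988388874299
TCP polar 0.03374109574797257 -64.65271280065811
```

Request:
{"name": "step_arm", "arguments": {
  "motion": [
    [0,-5,0.5,0,0,4.5],
    [0,-5,0.5,0,0,4.5],
    [0,-5,0.5,0,0,4.5],
    [0,-5,0,0,0,4.5],
    [0.2,-5,0,0,0,4.5],
    [0.2,-5,0,0,0,4.5],
    [0,0,0,0,0,0],
    [0,0,0,0,0,0]
  ]
}}

```text
clock: 7.25
position: [0.509, -0.2119, 0.0384]
ee_rot: [0.775, 0.632, 0.009, 0.003]
ft_force: [0.3, -0.0, 0.3]
grip_width: 0.187
```

```bash
python3 -c "
from h import *
arc(-104)"
```

```text
t 7.25 pos [ 0.509  -0.2119  0.0384] xang 78.38 zdown [ 0.0184  0.0061 -0.9998] q [ 0.6349  0.3814 -0.3693  1.8528  0.1556  0.9208 -0.0055] F [ 0.3401 -0.0006  0.2774] w 0.18726070090624747
tool shift mm [0.7964 0.439  3.4289]
turn about tool z: 2.375497198777154
TCP polar 0.03535236654200666 -104.74842065601686
```

Request:
{"name": "step_arm", "arguments": {
  "motion": [
    [0.3,-4.5,1.5,0,0,6],
    [0.3,-4.5,1,0,0,6],
    [0.3,-4.5,1,0,0,5.5],
    [0.3,-4.5,1,0,0,5.5],
    [0.3,-4.5,0.5,0,0,5.5],
    [0,0,0,0,0,0],
    [0,0,0,0,0,0]
  ]
}}

```text
clock: 8.12
position: [0.4964, -0.2047, 0.0376]
ee_rot: [0.906, 0.422, 0.015, 0.007]
ft_force: [-0.5, 0.4, -0.1]
grip_width: 0.184
```

```bash
python3 -c "
from h import *
arc(-135)
for n in ('top','side'):
    i=manip.camera(n); c=i[135:250,305:420] if n=='top' else i[115:215,252:372]
    cv2.imwrite(f'pics/{n}3.png',cv2.convertScaleAbs(cv2.resize(c,None,fx=5,fy=5,interpolation=2),alpha=1.4))"
```

```text
t 8.125 pos [ 0.4964 -0.2047  0.0376] xang 49.98 zdown [ 0.0324  0.0002 -0.9995] q [ 0.5675  0.336  -0.2912  1.9075  0.1104  0.8832 -0.4744] F [-0.4671  0.3878 -0.0686] w 0.18353962563152645
tool shift mm [ 0.1565 -3.845   2.5598]
turn about tool z: 4.981010656920198
TCP polar 0.034590893238422064 -128.7183273218692
```

View pics/top3.png

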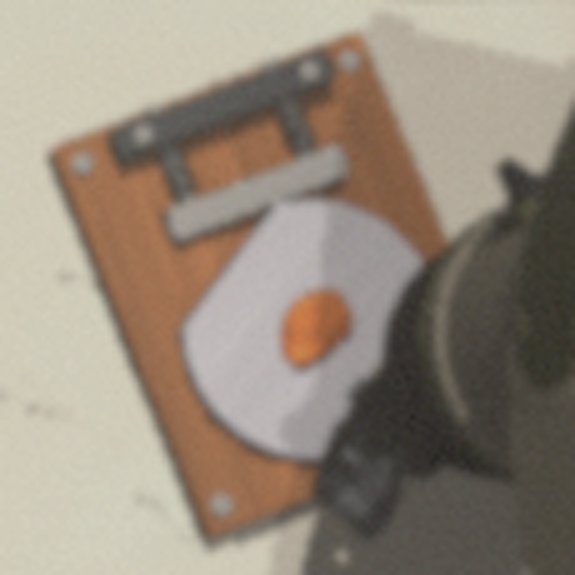

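View pics/side3.png

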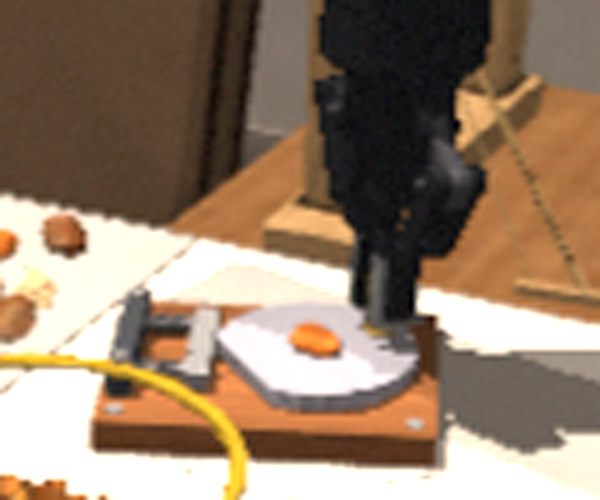

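The disc is following: in the top view the flat now runs (180,330) to (270,205), and the remaining turn is about 25°. I'll finish the arc and trim the slight tilt.

Request:
{"name": "step_arm", "arguments": {
  "motion": [
    [0.3,-4.5,1,0.3,-0.3,6],
    [0.3,-4.5,1,0.3,-0.3,6],
    [0.3,-4.5,0.5,0.3,-0.3,5.5],
    [0.3,-4,0.5,0.3,-0.3,5],
    [0,0,0,0,0,2],
    [0,0,0,0,0,0]
  ]
}}

```text
clock: 8.98
position: [0.4876, -0.1931, 0.0354]
ee_rot: [0.976, 0.217, 0.003, 0.0]
ft_force: [-0.5, -0.1, 0.5]
grip_width: 0.186
```

```bash
python3 -c "
from h import *
arc(-157)
for n in ('top','side'):
    i=manip.camera(n); c=i[135:250,305:420] if n=='top' else i[115:215,252:372]
    cv2.imwrite(f'pics/{n}4.png',cv2.convertScaleAbs(cv2.resize(c,None,fx=5,fy=5,interpolation=2),alpha=1.4))"
```

```text
t 8.975 pos [ 0.4876 -0.1931  0.0354] xang 25.04 zdown [ 0.0063  0.0011 -1.    ] q [ 0.489   0.325  -0.2241  1.9223  0.0872  0.898  -0.9116] F [-0.4745 -0.0685  0.4915] w 0.18555332733431282
tool shift mm [-0.4322 -2.3494  0.4404]
turn about tool z: 2.039934550630104
TCP polar 0.03406711269999807 -153.07508142599977
```

View pics/top4.png

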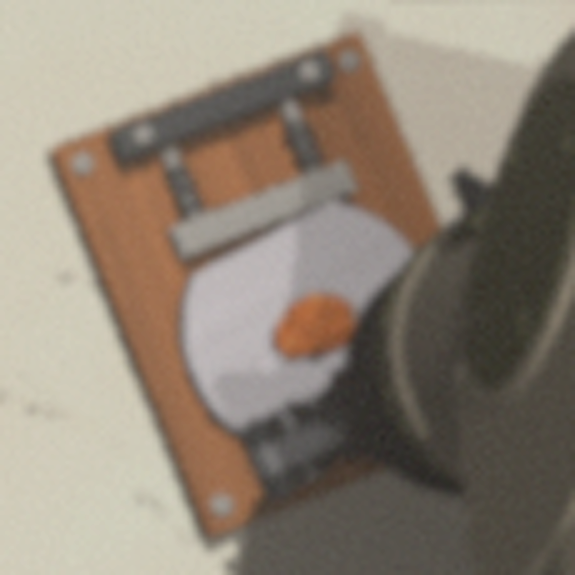

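View pics/side4.png

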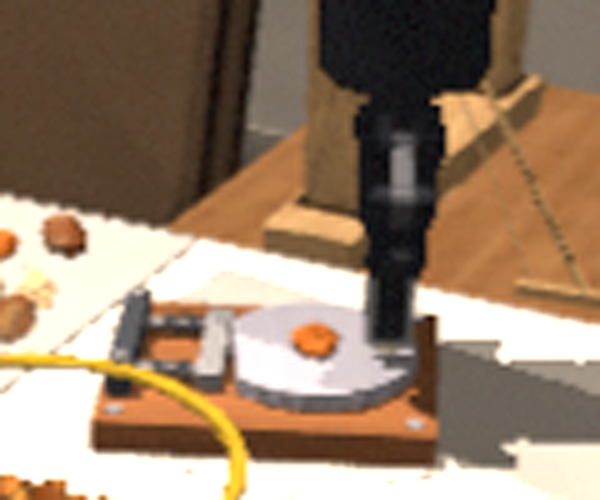

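In the top view the bar has moved in by about 20 zoomed px and the flat lies along it. I'll open a little and lift straight off.

Request:
{"name": "step_arm", "arguments": {
  "motion": [
    [0,0,0,0,0,0],
    [0,0,0,0,0,0],
    [0,0,-10,0,0,0],
    [0,0,-15,0,0,0],
    [0,0,-25,0,0,0],
    [0,0,-35,0,0,0],
    [0,0,-35,0,0,0],
    [0,-40,-20,0,0,0],
    [0,-50,0,0,0,0],
    [0,-50,0,0,0,0],
    [0,0,0,0,0,0]
  ],
  "jaw": 26
}}

```text
clock: 10.45
position: [0.4269, -0.0631, 0.1894]
ee_rot: [0.976, 0.218, 0.008, 0.002]
ft_force: [0.6, -0.7, -0.5]
grip_width: 0.304
```

```bash
python3 -c "
from h import *
arc(-157)
for n in ('top','side'):
    i=manip.camera(n); cv2.imwrite(f'pics/{n}5raw.png',i);c=i[135:250,305:420] if n=='top' else i[115:215,252:372]
    cv2.imwrite(f'pics/{n}5.png',cv2.convertScaleAbs(cv2.resize(c,None,fx=5,fy=5,interpolation=2),alpha=1.4))"
```

```text
t 10.45 pos [ 0.4269 -0.0631  0.1894] xang 25.17 zdown [ 0.0158 -0.0015 -0.9999] q [ 0.4032 -0.0624 -0.347   1.9925 -0.0222  1.192  -1.0667] F [ 0.5552 -0.6957 -0.5145] w 0.30389540584951363
tool shift mm [ -2.877  139.8922 155.461 ]
turn about tool z: 2.17455764853322
TCP polar 0.14638124720452314 128.48516207199125
```

View pics/top5.png

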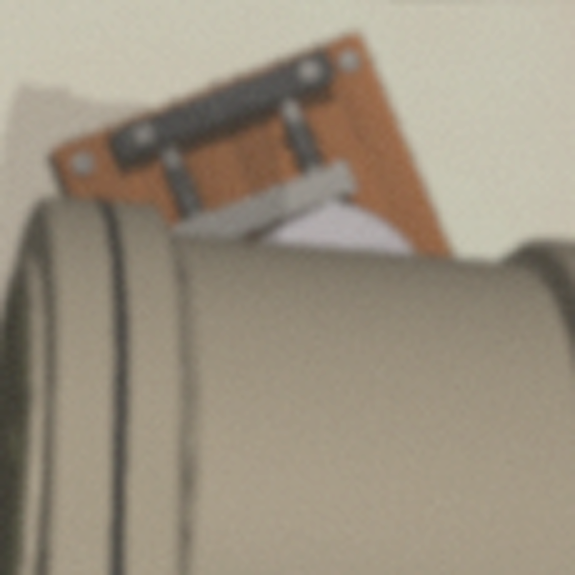

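View pics/side5.png

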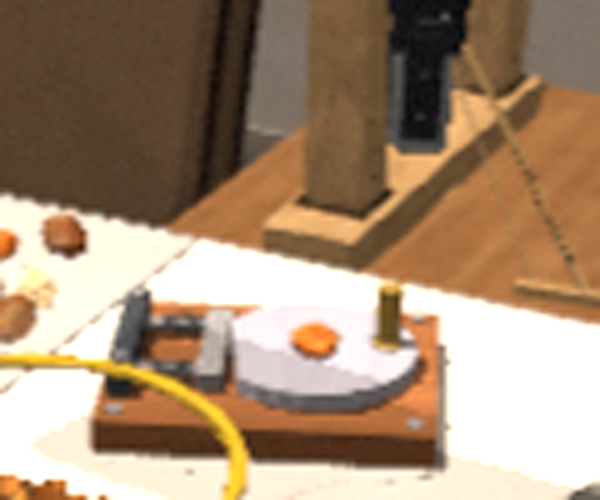

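I retreated to the wrong side, so the arm hides the disc from above. The side view shows the stud released and standing. I'll move to the right for a clear top view.

Request:
{"name": "step_arm", "arguments": {
  "motion": [
    [-15,40,-5,0,0,0],
    [-15,45,-5,0,0,0],
    [-15,50,0,0,0,0],
    [-15,50,0,0,0,0],
    [-15,50,0,0,0,0],
    [-15,50,0,0,0,0],
    [-15,50,0,0,0,0],
    [-15,50,0,0,0,0],
    [-15,45,0,0,0,0],
    [0,0,0,0,0,0],
    [0,0,0,0,0,0]
  ]
}}

```text
clock: 11.92
position: [0.4812, -0.5421, 0.2017]
ee_rot: [0.978, 0.21, 0.005, 0.005]
ft_force: [0.1, 0.6, 0.3]
grip_width: 0.301
```

```bash
python3 -c "
from h import *
for n in ('top','side'):
    i=manip.camera(n); cv2.imwrite(f'pics/{n}6raw.png',i);c=i[135:250,305:420] if n=='top' else i[115:215,252:372]
    cv2.imwrite(f'pics/{n}6.png',cv2.convertScaleAbs(cv2.resize(c,None,fx=5,fy=5,interpolation=2),alpha=1.4))"
```

```text
(no output)
```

View pics/top6.png

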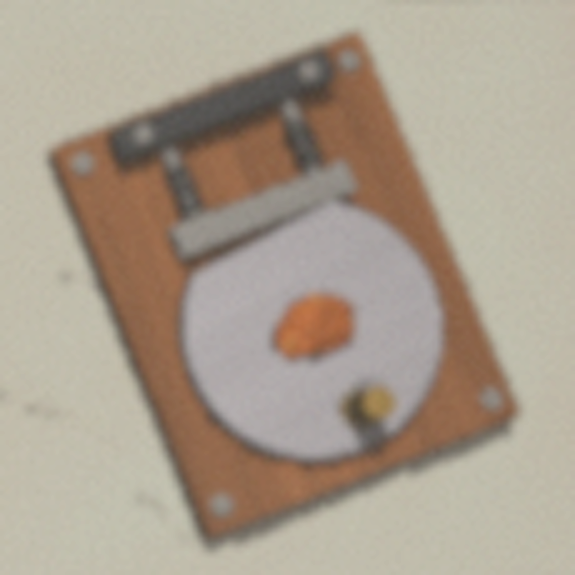

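View pics/top6raw.png

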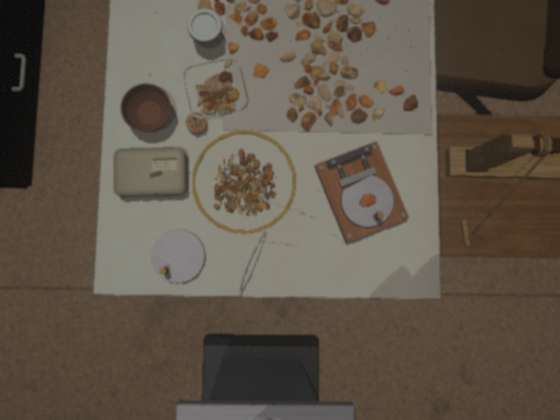

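```bash
python3 - <<'E'
from h import *
T=lambda u,v:((u+.5)/5-.5+305,(v+.5)/5-.5+135)
p=plane("top",T(378,402),.058)[:2]-PV
print(np.hypot(*p),"disc angle deg",np.degrees(np.arctan2(p[1],p[0]))+180-22.4)
b=plane("top",T(353,408),.029)[:2]-PV
print(np.hypot(*b),np.degrees(np.arctan2(b[1],b[0]))+180-22.4)
a,c=[plane("top",T(*q),.0295)[:2] for q in [(190,262),(355,200)]]
d=a-c;print("bar lower edge dir-90",np.degrees(np.arctan2(d[1],d[0]))-90)
x=np.array([np.cos(np.radians(22.4)),np.sin(np.radians(22.4))])
f=lambda q:(plane("top",T(*q),.0295)[:2]-PV)@x*1000
print("bar inner edge mm now",f((190,262)),f((355,200)),"before",f((180,243)),f((347,178)))
o=manip.get_obs();print(o["clock"],o["joint_velocities"],o["ft_force"])
q=[cv2.matchTemplate(cv2.imread("pics/top6raw.png",0)[215:300,135:220],cv2.imread("pics/top0.png",0)[228:286,150:208],5)]
print(cv2.minMaxLoc(q[0]),"expect (15,13)")
E
```

```text
0.03351690071869026 disc angle deg 7.967527906601539
0.032367297931684 5.609224796990226
bar lower edge dir-90 21.747554233904253
bar inner edge mm now 38.964104777630226 38.21700158483575 before 46.788323853547965 46.844686871552014
12.025 [-0.0102 -0.0169 -0.0119  0.0083 -0.0034 -0.0017 -0.0015] [-0.3827  0.1468 -0.578 ]
(-0.07111005485057831, 0.9940328001976013, (27, 10), (15, 13)) expect (15,13)
```

The stud reads 6 to 8° and the bar travel about 8 mm. That is within limits, but it lags by the pad slack and leaves little margin. There is time to mend it: I'll go back over the square position (stud at -157.6°) with the jaws at 32 mm and close them there, which centres the stud.

```bash
python3 -c "
from h import *
rel([*(PV+.0345*np.array([np.cos(np.radians(-157.6)),np.sin(np.radians(-157.6))])),.10],22.4)"
```

```text
t 12.025 pos [ 0.4811 -0.5416  0.2019] xang 24.23 zdown [ 0.0117 -0.0079 -0.9999] q [ 0.7836  0.5574 -0.0015  1.2062 -0.0019  1.3641 -0.3652] F [-0.3827  0.1468 -0.578 ] w 0.30548583290780695
tool shift mm [ 147.7542 -318.9715   99.1853]
turn about tool z: 1.8288266430866074
```

Request:
{"name": "step_arm", "arguments": {
  "motion": [
    [20,-40,0,0,0,0.3],
    [20,-45,0,0,0,0.3],
    [20,-45,0,0,0,0.3],
    [20,-45,5,0,0,0.3],
    [20,-45,10,0,0,0.3],
    [20,-45,15,0,0,0.3],
    [15,-30,20,0,0,0],
    [5,-10,20,0,0,0],
    [0,0,0,0,0,0],
    [0,0,0,0,0,0]
  ],
  "jaw": 34
}}

```text
clock: 13.28
position: [0.4896, -0.1892, 0.1334]
ee_rot: [0.98, 0.2, 0.009, 0.009]
ft_force: [0.2, -0.7, 0.6]
grip_width: 0.397
```

```bash
python3 -c "
from h import *
rel([*(PV+.0345*np.array([np.cos(np.radians(-157.6)),np.sin(np.radians(-157.6))])),.085],22.4)"
```

```text
t 13.275 pos [ 0.4896 -0.1892  0.1334] xang 23.1 zdown [ 0.0213 -0.0138 -0.9997] q [ 0.4376  0.1837 -0.1767  1.8606  0.0453  1.0764 -0.9245] F [ 0.2482 -0.6621  0.6258] w 0.3972592784421557
tool shift mm [-4.4929 -0.8741 48.2941]
turn about tool z: 0.7025462801605009
```

Request:
{"name": "step_arm", "arguments": {
  "motion": [
    [-4,-1,10,1.2,-0.8,0.7],
    [0,0,15,0,0,0],
    [0,0,15,0,0,0],
    [0,0,0,0,0,0],
    [0,0,0,0,0,0]
  ]
}}

```text
clock: 13.9
position: [0.4852, -0.1923, 0.0911]
ee_rot: [0.981, 0.192, -0.0, -0.0]
ft_force: [0.2, -0.3, 0.3]
grip_width: 0.396
```

```bash
python3 -c "
from h import *
rel([*(PV+.0345*np.array([np.cos(np.radians(-157.6)),np.sin(np.radians(-157.6))])),.04],22.4)"
```

```text
t 13.9 pos [ 0.4852 -0.1923  0.0911] xang 22.16 zdown [-0.0007  0.0005 -1.    ] q [ 0.4419  0.244  -0.1702  1.8859  0.0478  1.0163 -0.9327] F [ 0.2181 -0.2871  0.3094] w 0.39582688357506207
tool shift mm [ 1.3722 -1.013  51.105 ]
turn about tool z: -0.24232620587771336
```

Request:
{"name": "step_arm", "arguments": {
  "motion": [
    [1.5,-1,12,0,0,0],
    [0,0,14,0,0,0],
    [0,0,12,0,0,0],
    [0,0,11,0,0,0],
    [0,0,0,0,0,0],
    [0,0,0,0,0,0]
  ]
}}

```text
clock: 14.65
position: [0.4864, -0.1905, 0.0386]
ee_rot: [0.981, 0.192, -0.0, -0.0]
ft_force: [0.7, -0.6, 0.1]
grip_width: 0.399
```

```bash
python3 -c "
from h import *
arc(-157.6)
i=manip.camera('side'); c=i[115:215,252:372]
cv2.imwrite('pics/side7.png',cv2.convertScaleAbs(cv2.resize(c,None,fx=5,fy=5,interpolation=2),alpha=1.4))"
```

```text
t 14.65 pos [ 0.4864 -0.1905  0.0386] xang 22.18 zdown [-0.0007  0.0006 -1.    ] q [ 0.4339  0.3161 -0.1679  1.9231  0.0655  0.9084 -0.9498] F [ 0.7121 -0.6359  0.0677] w 0.3987331250630859
tool shift mm [-0.3653  0.2159  3.5862]
turn about tool z: -0.21940214281630332
TCP polar 0.03413301976178462 -157.9553603401204
```

View pics/side7.png

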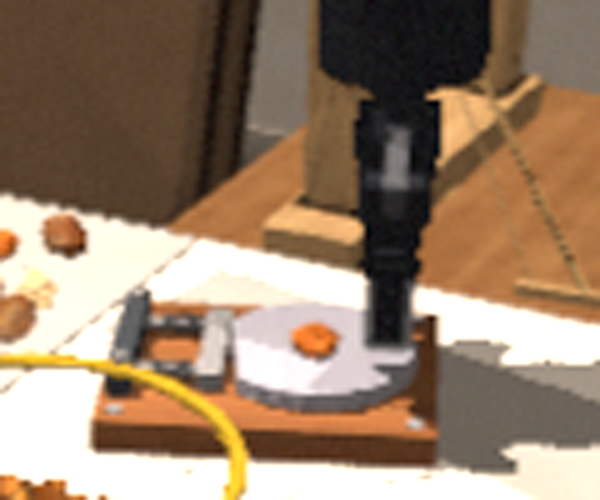

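The tool is down around the stud at -158°, with no force. I'll close gently, then check.

Request:
{"name": "step_arm", "arguments": {
  "motion": [
    [0,0,0,0,0,0],
    [0,0,0,0,0,0],
    [0,0,0,0,0,0],
    [0,0,0,0,0,0],
    [0,0,0,0,0,0],
    [0,0,0,0,0,0]
  ],
  "jaw": 12,
  "force": 20
}}

```text
clock: 15.45
position: [0.487, -0.1911, 0.0397]
ee_rot: [0.981, 0.192, 0.001, 0.0]
ft_force: [1.0, -0.2, 0.2]
grip_width: 0.141
```

```bash
python3 -c "
from h import *
arc(-157.6)"
```

```text
t 15.45 pos [ 0.487  -0.1911  0.0397] xang 22.16 zdown [ 0.0011 -0.0005 -1.    ] q [ 0.4341  0.3145 -0.1676  1.9223  0.0657  0.9087 -0.9498] F [ 0.983  -0.177   0.2214] w 0.14146027556849572
tool shift mm [-0.7066 -0.5397  4.6851]
turn about tool z: -0.2380470805714623
TCP polar 0.033803994143433276 -156.68701683831546
```

The jaws stopped at about 12 mm on the stud, at -156.7°, which puts the joint at about 1°. Now I'll open, lift and clear off to the right.

Request:
{"name": "step_arm", "arguments": {
  "motion": [
    [0,0,0,0,0,0],
    [0,0,0,0,0,0],
    [0,0,0,0,0,0],
    [0,0,-10,0,0,0],
    [0,0,-15,0,0,0],
    [0,0,-25,0,0,0],
    [0,0,-35,0,0,0],
    [0,0,-35,0,0,0],
    [0,0,-25,0,0,0],
    [0,0,0,0,0,0]
  ],
  "jaw": 32
}}

```text
clock: 16.7
position: [0.4874, -0.1908, 0.1962]
ee_rot: [0.981, 0.192, 0.003, 0.001]
ft_force: [0.7, 0.2, -0.2]
grip_width: 0.375
```

Request:
{"name": "step_arm", "arguments": {
  "motion": [
    [-15,40,0,0,0,0],
    [-15,45,0,0,0,0],
    [-15,45,0,0,0,0],
    [-15,45,0,0,0,0],
    [-15,45,0,0,0,0],
    [-15,45,0,0,0,0],
    [0,0,0,0,0,0],
    [0,0,0,0,0,0],
    [0,0,0,0,0,0]
  ]
}}

```text
clock: 17.82
position: [0.5042, -0.4745, 0.1944]
ee_rot: [0.981, 0.195, 0.002, -0.001]
ft_force: [-0.8, -0.1, 0.3]
grip_width: 0.375
```

```bash
python3 -c "
from h import *
for n in ('top',):
    i=manip.camera(n); cv2.imwrite(f'pics/{n}8raw.png',i);c=i[135:250,305:420]
    cv2.imwrite(f'pics/{n}8.png',cv2.convertScaleAbs(cv2.resize(c,None,fx=5,fy=5,interpolation=2),alpha=1.4))
q=cv2.matchTemplate(i[215:300,135:220],cv2.imread('pics/top0.png')[228:286,150:208],5);print(cv2.minMaxLoc(q))"
```

```text
(-0.04070298746228218, 0.994123101234436, (27, 10), (15, 13))
```

View pics/top8.png

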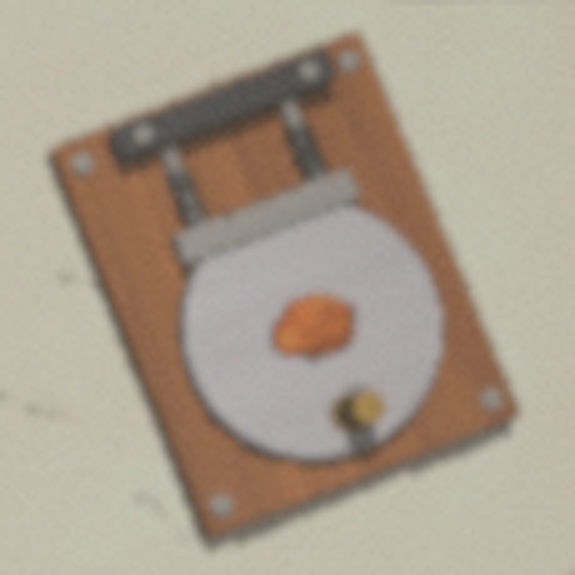

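The stud top is now at (367,406) in the zoom and the bar sits further in, flush with the flat. I'll do a numeric check and hand in.

```bash
python3 - <<'E'
from h import *
T=lambda u,v:((u+.5)/5-.5+305,(v+.5)/5-.5+135)
p=plane("top",T(367,406),.058)[:2]-PV
print(np.hypot(*p),"disc angle deg",np.degrees(np.arctan2(p[1],p[0]))+180-22.4)
x=np.array([np.cos(np.radians(22.4)),np.sin(np.radians(22.4))])
f=lambda q:(plane("top",T(*q),.0295)[:2]-PV)@x*1000
print("bar inner",f((190,268)),f((357,203)))
o=manip.get_obs();print(o["clock"],o["joint_velocities"],o["ft_force"])
print(manip.hand_in())
E
```

```text
0.0330821155250604 disc angle deg 0.7938792738550333
bar inner 36.91533358995066 36.920386505489034
17.875 [-0.0033 -0.0024 -0.0007 -0.0032 -0.0014  0.0005  0.0024] [0.7132 0.0404 0.4007]
the job is handed in; nothing more can be done
None
```

The flat on the disc now lies against the alignment bar, the disc is released, and I handed the job in at about 17.9 s. The hand-in reports no verdict.

**What I did:** I caged the stud between partly closed jaws and turned the disc about 113° clockwise. I released it and checked from the top camera. It read 6–8° off, within the limit but with little margin, because the stud lagged by the slack between the pads. I went back, closed the jaws on the stud at the square position, opened them and moved clear.

**Last checks before hand-in:**

| Check | Reading | Limit |
|---|---|---|
| Disc angle | about 0.8° | 10° |
| Bar travel | about 10 mm | more than 5 mm |
| Spare disc shift in the top view | none visible | 20 mm |

- **Arm:** it was clear of everything, with wrist force only at noise level (under 1 N).
- **Measurement spread:** in the final check the stud came out 33 mm from the pivot against the stated 34 mm, and the two cameras' rays to the stud top missed each other by 3 mm. Both are in line with the 2 mm camera calibration, so the disc angle is good to about 3°.
- **Misstep:** after the first release I retreated to the wrong side, so the arm hid the disc from the top camera. It cost a little time but moved nothing.

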